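# Weigh the ringed jam pot on a sprung hand scale

### The job

Weigh the jam pot that has the wire bail on its lid: take the hand scale out of its stand, hook it under the bail and raise the pot smoothly until it hangs about a centimetre clear of the raised rim of its seat on the turntable; hold it hanging still there for a couple of seconds, never hoisting it more than about three centimetres. Then lower it gently until it stands fully home in the same seat, unhook, and put the scale back in its stand. The pot is to be moved by the hook only, without jerking or pushing on it, and the other pots and tableware are to be left alone.

Things in the scene. Friction and masses are not known exactly. Their poses are not given: they have to be found in the camera images.
- scale: Hand scale, loose: grey upright box 46 (x) x 28 (y) x 86 mm (z), 0.16 kg with its hook; pinch it across the 28 mm near the top. Origin: centre of the box's underside, z up. A steel hook hangs below it in its x-z plane on a spring slide that pulls straight down up to 90 mm, 1 mm per 0.10 N after the first 0.1 N of load, and cannot be pushed in.
- stand: Wooden scale stand, fixed: base 130 x 100 mm, an upright at the back (+x, from x = 40 mm), cradle on top. Origin: centre of the underside, z up. The scale stands in the cradle with its origin at (0, 0, 90 mm) and its x along the stand's; the hook hangs through a slot along x, open at the front.
- pot: The jam pot to weigh, loose, 0.3 to 0.75 kg: dark red-brown jar of jam 68 mm in diameter (foot tapered to 60), 85 mm high to its flat steel lid, with an upright wire bail on the lid. Stands in one of the three seats. Origin: centre of the underside, z up.
- bail_top (a point): Middle of the bail's wire at its top, 127 mm above the pot's origin, 42 mm above the lid; axes as the pot's. The bail is an arch of 5 mm wire in the pot's y-z plane, legs at y = +-18 mm, falling from the top in the middle by 20 mm to the legs. A hook passes through it along the pot's x, from either side.
- turntable: Clear acrylic turntable, fixed, does not turn: disc 270 mm in diameter, top 28 mm above its origin (centre of underside). Three round seats, centres 76 mm from its axis: raised rims 5 mm high, 76 mm inside, 84 mm outside diameter. A pot fully home stands on the disc inside a rim, with 4 mm of play.
- pot_b: Another jam pot, loose, 68 mm in diameter and 85 mm high, flat lid without bail, in another seat; leave alone. Origin: centre of underside.
- pot_c: A shorter jam pot, loose, 68 mm in diameter and 68 mm high, flat lid without bail, in the third seat; leave alone. Origin: centre of underside.
- egg_cup: White porcelain egg cup, 50 mm in diameter, 62 mm high; leave alone. Origin: centre of underside.
- spoon: Stainless coffee spoon 125 mm long lying on the table; leave alone. Origin: near its middle.
- coffee_cup: White cup with a handle, 66 mm in diameter, 55 mm high; leave alone. Origin: centre of underside.
- napkin_ring: Wooden napkin ring, 48 mm in diameter, 30 mm high; leave alone. Origin: centre of underside.
- hook_seat (a point): Lowest point of the hook's wire (centreline; 5 mm wire), where a load settles: 48 mm under the scale's origin when unloaded, lower as the spring stretches. The hook opens towards the scale's +x: back at x = -14 mm, tip at x = +14 mm and 14 mm above the seat, 23 mm free gap between them. Axes as the scale's.
- cradle (a point): Centre of the cradle's floor, 90 mm above the stand's origin; axes as the stand's. Slot 14 mm wide along x; lips 9 to 10 mm high leave about 4 mm of play each way in x and y. The scale lifts out straight up and goes back straight down.

How it is judged:
On the way, in this order (a step that is already met when the one before it is completed fails the run):
1. the scale is out of its stand and its hook has caught the bail: the scale pulls up on the pot, which still stands in its seat (horizontal distance between scale and stand above 0.1 m and distance between hook_seat and bail_top below 0.02 m and contact force between scale and pot above 0.4 N), for 0.1 s.
2. the pot hangs still and upright from the scale, touching nothing else, its underside 3 to 18 mm above the rim of its seat, for 1.2 s (z of pot in the frame of turntable between 0.036 and 0.051 m and linear speed of pot below 0.03 m/s and angle between pot's own z axis and vertical below 0.2 rad and contact force between scale and pot above 1.5 N and contact force between pot and turntable below 0.05 N), for 1.2 s.
At the end, for the whole second after the job is handed in: The pot stands upright, still and fully home in its old seat (within 2 mm of the disc, 9 mm of where it stood); the scale stands upright, still and released in its stand's cradle (within 9 mm of its centre, 4 mm of its floor, turned under 0.25 rad) (z of pot in the frame of turntable between 0.026 and 0.03 m and distance of pot from where it was at the start of the episode below 0.009 m and angle between pot's own z axis and vertical below 0.05 rad and linear speed of each of pot, scale below 0.02 m/s and horizontal distance between scale and stand below 0.009 m and z of scale in the frame of stand between 0.087 and 0.094 m and angle between scale's own z axis and vertical below 0.08 rad and angle between the x axis of scale and the x axis of stand, either way round below 0.25 rad); the robot touches nothing.
It fails at once if the pot is hoisted more than 40 mm off the disc (35 mm over the rim) (z of pot in the frame of turntable above 0.068 m).
It fails at once if the hook or scale jerks, presses or jams on the pot with more than 12 N (contact force between scale and pot above 12 N).
It fails at once if the pot is slammed or pressed on the turntable with more than 20 N, or tipped by more than 0.35 rad (contact force between pot and turntable above 20 N or angle between pot's own z axis and vertical above 0.35 rad).
It fails at once if the pot is touched by the fingers or the arm (contact force between any of the fingers, the arm and pot above 0.5 N).
It fails at once if another pot or a piece of tableware is moved more than 20 mm (distance of any of pot_b, pot_c, egg_cup, spoon, coffee_cup, napkin_ring from where it was at the start of the episode above 0.02 m).
It also fails if it takes over 72 s, if anything falls off the work surface, if the arm or the gripper's body presses on something with over 40 N, if the wrist force passes 120 N, or if a joint passes its speed limit or range.

### The arm

A 7-joint arm with a two-finger parallel gripper is mounted at the origin on the work surface. World frame = base frame: x ahead of the robot, y to its left, z up, the work surface at z = 0. Lengths are in m, angles in rad, forces in N, time in s.
With the tool pointing down it reaches from about 0.4 to 0.85 m from the base axis. Payload 4.5 kg.
Tool frame: the origin (TCP) lies at the centre of the arm's flange, where the gripper is bolted on; the fingertips stand r.tcp_to_tips ahead of it and the grasp point (between the pads) lies 147 mm ahead of it (r.tcp_to_tips is the distance from the TCP to the fingertips, in m); x points along the fingers, y is the direction in which the jaws open and shut, and the axes are right-handed (so a half turn about x gives the same grasp; the last joint's range is limited). The gripper opens to 88 mm and grips with 3 to 60 N. Pads are 18 mm wide; open, the fingers measure 123 mm over their backs; the gripper's body (75 mm by 187 mm) begins 45 mm behind the grasp point.
Start: joints at [-1.265, 0.689, -0.195, 1.565, 0.157, 0.902, -0.215], TCP at [0.168, 0.602, 0.405] pointing down, gripper open.
Joint ranges: [-3.01, 3.01], [-0.46, 2.08], [-1.47, 1.51], [0.13, 2.56], [-1, 4.14], [0.04, 2.09], [-2.66, 2.66]. Speed limits (rad/s): [2.57, 2.57, 3.14, 3.14, 3.14, 3.14, 3.14].

### API

Orientations are given as a unit quaternion [x, y, z, w].
In Python, from plant import r, eyes gives the robot as it stands.
- The arm moves only by the tool carry_out, never from a script. Its argument "targets" is text: rows parted by semicolons, each of 5 numbers parted by spaces: the opening, from 0 (shut) to 1 (fully open), then the shift along the tool's x, y, z in mm, then the turn about the tool's x in rad. A call has 1 to 20 rows; each row shifts and turns the commanded pose from where the row before left it, along the tool's axes as they then stand; what a row does not reach is not made up. A row lasts 1/12 s, in which the tool goes at most 41.7 mm and 7.16 degrees, less where a joint would pass 70% of its speed; a pose out of reach is approached as far as the arm can. A call is refused whole if a number of a shift passes 41.7 or a number of a turn 0.125, either way. A call with a gripper value outside its range is refused whole. The fingers move at their own pace and stop on an object; "force" is the grip in N (left out, the last holds). Time passes only in rows, so rows that do not move let the fingers close. It gives the time, the measured TCP pose, the force and the opening at its end, in the units of the state.
- r.get_state(): the state, without advancing time (a new reading comes with each control period).
- eyes.snapshot(name): name is "scene" or "top" or "wrist"; returns (picture, depth): 420x560x3 uint8, blue, green, red; 420x560 float32, m along the optical axis (not along the pixel's ray), 0 where there is no reading.
- eyes.camera_params(name): a dict with "intrinsics" (3x3 intrinsics, pixels), "rvec" (rotation vector, rad) and "tvec" (3), from world to camera coordinates, as OpenCV has them; the wrist camera has in their place "T_tool_cam" (4x4, takes a point from camera to tool coordinates, whose origin is the TCP and whose axes are the tool frame's). Camera axes: x right, y down, z forward; pixel columns grow to the right and rows downward; lengths in m; the calibration is good to about 2 mm. The wrist camera is an equidistant fisheye: a pixel r from the principal point sees the ray r / f radians off the axis. A picture is of the moment at which its call begins: read the wrist's pose just before it. camera_params takes no time and is no camera call.
- r.finish_job(): hands the job in, once; it reports no verdict.
The state is a dict: "clock": time; "q": joint angles; "qd": joint speeds; "joint_torque": joint torques, N m; "tool_pos": TCP position; "eef_rot": TCP orientation; "contact_force": force on the tool from outside, world axes, zero at the start; "moment": the same for the moment, N m; "opening": opening from 0.0 (shut) to 1.0 (fully open).
Only numpy, scipy, OpenCV 4.12 (cv2) and the standard library are available. Lean on these libraries where they do the work, as an engineer would, in place of code of your own. Each camera call takes 0.05 s, during which the arm holds its last target.

## Working session

There is one attempt and no reset: what is moved stays moved. The work goes in short steps, Python scripts to look and compute and a tool call to move; the robot and the scene stay as the last step left them, time stands still between calls to the robot, and variables do not carry over. Pictures are saved under pics/ and viewed, and the job is handed in when it is done.

Besides the shell and the picture viewer there is one more tool, called after "Call:" as name(argument=value, ...) on one line, values as JSON. carry_out: Moves the arm, as the interface text tells. Its arguments: {"type":"object","properties":{"targets":{"type":"string"},"force":{"type":"number"}},"required":["targets"]}

```bash
mkdir -p pics; ls; python3 - <<'E'
from plant import r, eyes
import cv2
s=r.get_state();print(s, r.tcp_to_tips)
for n in ["scene","top","wrist"]:
    p,d=eyes.snapshot(n);cv2.imwrite(f"pics/{n}0.png",p)
    import numpy as np
    np.savez(f"pics/{n}0.npz",p=p,d=d)
    print(n,eyes.camera_params(n))
E
```

```text
pics
{'clock': 0.0, 'q': array([-1.26519819,  0.68995866, -0.1945386 ,  1.56634888,  0.15727217,
        0.90248629, -0.21513205]), 'qd': array([-0.00139017,  0.00012988, -0.00150547, -0.00057945, -0.00118828,
        0.00135189, -0.00043627]), 'joint_torque': array([-9.35493408e-04, -5.27558684e+01, -1.26710571e+00, -1.53431994e+01,
       -5.26155322e-02,  6.66586086e-03,  1.69449531e-04]), 'tool_pos': array([0.16771331, 0.60173267, 0.40392488]), 'eef_rot': array([ 0.0951422 ,  0.70064263, -0.09641868,  0.70053644]), 'contact_force': array([-0.38273399,  0.03466216,  0.14607658]), 'moment': array([-0.00106024,  0.02047358, -0.02539068]), 'opening': 1.0028729066213107} 0.166
scene {'intrinsics': array([[487.64126129,   0.        , 279.9898499 ],
       [  0.        , 487.64126129, 209.42334718],
       [  0.        ,   0.        ,   1.        ]]), 'rvec': array([ 2.19150443,  0.8390808 , -0.35715016]), 'tvec': array([-0.43701193, -0.12561411,  1.34088707])}
top {'intrinsics': array([[469.57107298,   0.        , 278.77764047],
       [  0.        , 469.57107298, 213.80106564],
       [  0.        ,   0.        ,   1.        ]]), 'rvec': array([ 2.14708637, -2.18967726,  0.13714266]), 'tvec': array([0.02056   , 0.57118975, 1.10068587])}
wrist {'intrinsics': array([[325.1922621 ,   0.        , 280.94981798],
       [  0.        , 325.1922621 , 214.42113234],
       [  0.        ,   0.        ,   1.        ]]), 'T_tool_cam': array([[ 8.87205395e-04, -2.63912329e-01,  9.64546264e-01,
         2.03862830e-02],
       [ 9.99999451e-01, -3.03747194e-04, -1.00292497e-03,
         1.16939619e-03],
       [ 5.57662488e-04,  9.64546624e-01,  2.63911915e-01,
        -6.76615988e-02],
       [ 0.00000000e+00,  0.00000000e+00,  0.00000000e+00,
         1.00000000e+00]])}
```

View pics/scene0.png

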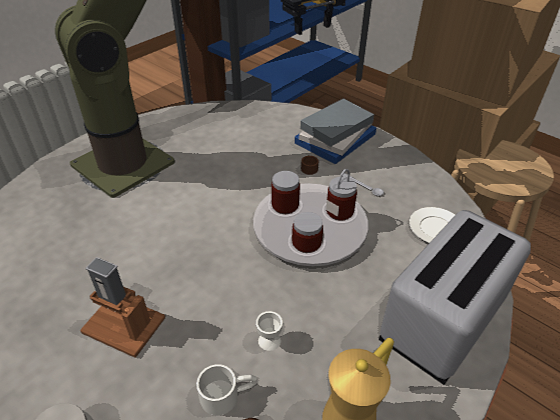

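View pics/top0.png

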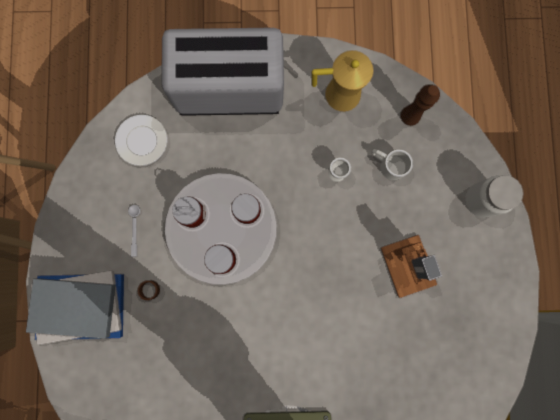

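View pics/wrist0.png

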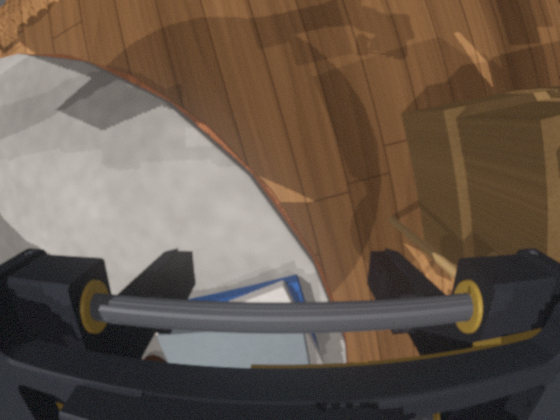

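```bash
cat > h.py <<'E'
import numpy as np, cv2
from scipy.spatial.transform import Rotation as R
from plant import r, eyes
def cam(n):
    c=eyes.camera_params(n);K=c["intrinsics"];Rm=R.from_rotvec(c["rvec"]).as_matrix();t=np.array(c["tvec"]).ravel()
    return K,Rm,t
def proj(n,P):
    K,Rm,t=cam(n);q=(Rm@np.atleast_2d(P).T).T+t;u=(K@q.T).T;return u[:,:2]/u[:,2:]
def onplane(n,uv,z):
    K,Rm,t=cam(n);uv=np.atleast_2d(uv);d=(Rm.T@np.linalg.inv(K)@np.c_[uv,np.ones(len(uv))].T).T
    c=-Rm.T@t;s=(z-c[2])/d[:,2];return c+d*s[:,None]
def cloud(n,d):
    K,Rm,t=cam(n);h,w=d.shape;u,v=np.meshgrid(np.arange(w),np.arange(h))
    p=np.stack([(u-K[0,2])/K[0,0]*d,(v-K[1,2])/K[1,1]*d,d],-1);return (p-t)@Rm
def wrot(s): return R.from_quat(s["eef_rot"]).as_matrix()
def wproj(P,s=None):
    s=s or r.get_state();c=eyes.camera_params("wrist");T=c["T_tool_cam"];K=c["intrinsics"]
    q=(np.atleast_2d(P)-s["tool_pos"])@wrot(s);q=(q-T[:3,3])@T[:3,:3]
    th=np.arctan2(np.hypot(q[:,0],q[:,1]),q[:,2]);ph=np.arctan2(q[:,1],q[:,0])
    return np.c_[K[0,2]+K[0,0]*th*np.cos(ph),K[1,2]+K[1,1]*th*np.sin(ph)]
def wcloud(d,s):
    c=eyes.camera_params("wrist");T=c["T_tool_cam"];K=c["intrinsics"]
    h,w=d.shape;u,v=np.meshgrid(np.arange(w),np.arange(h));x=(u-K[0,2])/K[0,0];y=(v-K[1,2])/K[1,1]
    th=np.hypot(x,y)+1e-9;q=np.stack([np.tan(th)*x/th*d,np.tan(th)*y/th*d,d],-1)
    q=q@T[:3,:3].T+T[:3,3];return q@wrot(s).T+s["tool_pos"]
def wray(uv,s):
    c=eyes.camera_params("wrist");T=c["T_tool_cam"];K=c["intrinsics"]
    uv=np.atleast_2d(uv);x=(uv[:,0]-K[0,2])/K[0,0];y=(uv[:,1]-K[1,2])/K[1,1];th=np.hypot(x,y)+1e-9
    q=np.c_[np.sin(th)*x/th,np.sin(th)*y/th,np.cos(th)]
    return wrot(s)@T[:3,3]+s["tool_pos"], q@T[:3,:3].T@wrot(s).T
E
python3 - <<'E'
from h import *
for n in ["scene","top"]:
    K,Rm,t=cam(n);print(n,-Rm.T@t,proj(n,[[0,0,0],[.168,.602,.405],[.5,0,0],[.5,.2,0]]))
s=r.get_state();print(wrot(s))
f=np.load("pics/top0.npz");d=f["d"];c=cloud("top",d)
for u,v in [(190,205),(246,203),(221,252),(430,267),(405,270),(395,255),(186,210),(340,168),(400,160),(150,290),(135,230),(160,270),(230,225)]: print(u,v,c[v,u].round(4))
for nm in ["top","scene"]:
    p=np.load(f"pics/{nm}0.npz")["p"]
    for k,(x,y,w) in {"top":{"pots":(150,160,130),"stand":(370,220,90)},"scene":{"pots":(240,150,150),"stand":(70,240,120)}}[nm].items():
        cv2.imwrite(f"pics/{nm}_{k}.png",cv2.resize(p[y:y+w,x:x+w],(600,600),interpolation=cv2.INTER_CUBIC))
E
```

```text
scene [ 1.0329927  -0.5098052   0.82326253] [[121.06144276 163.7411845 ]
 [314.03174606 -31.39681561]
 [251.62906732 255.00425934]
 [307.92222214 210.14778445]]
top [0.44274983 0.02458917 1.15825636] [[ 287.54888079  457.48020402]
 [-105.27125639  458.45127554]
 [ 283.00492451  244.0365515 ]
 [ 201.71121968  245.64174149]]
[[-2.64069601e-04  2.68420039e-01  9.63301932e-01]
 [-1.28098130e-03  9.63301085e-01 -2.68420154e-01]
 [-9.99999145e-01 -1.30485337e-03  8.94625187e-05]]
190 205 [0.5856 0.2086 0.1151]
246 203 [0.5907 0.0846 0.094 ]
221 252 [0.4796 0.1406 0.11  ]
430 267 [ 0.4374 -0.3026  0.174 ]
405 270 [ 0.4305 -0.2954  0.0105]
395 255 [ 0.4672 -0.2717  0.0145]
186 210 [0.5751 0.2183 0.1108]
340 168 [ 0.6817 -0.1428  0.0306]
400 160 [ 0.7049 -0.2983  0.005 ]
150 290 [ 0.3948  0.3258 -0.0007]
135 230 [0.5409 0.361  0.0105]
160 270 [ 0.4426  0.303  -0.0051]
230 225 [0.5469 0.1274 0.029 ]
```

View pics/top_pots.png

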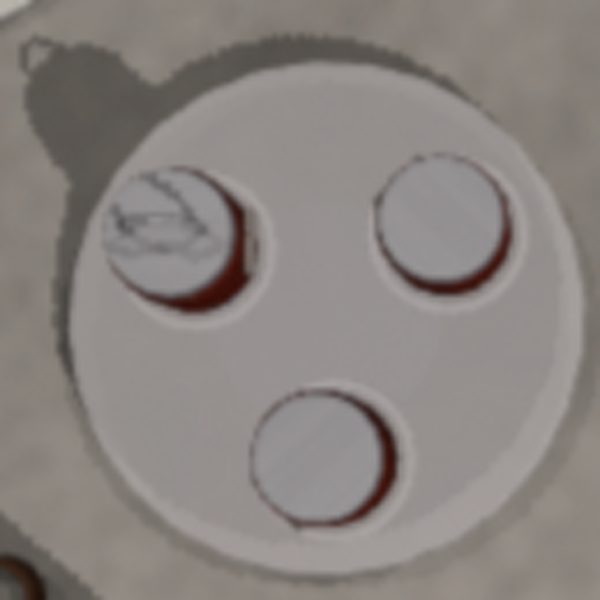

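View pics/top_stand.png

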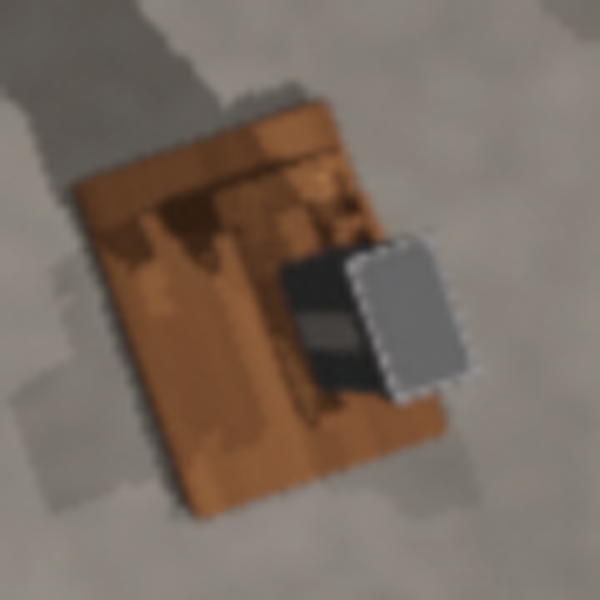

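View pics/scene_pots.png

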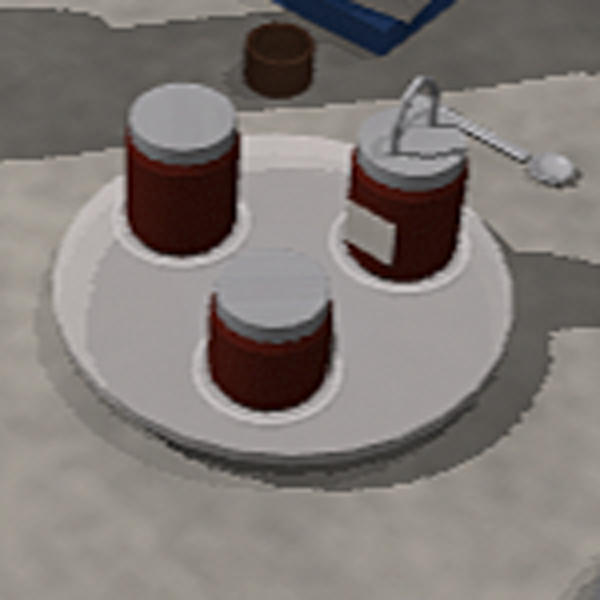

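View pics/scene_stand.png

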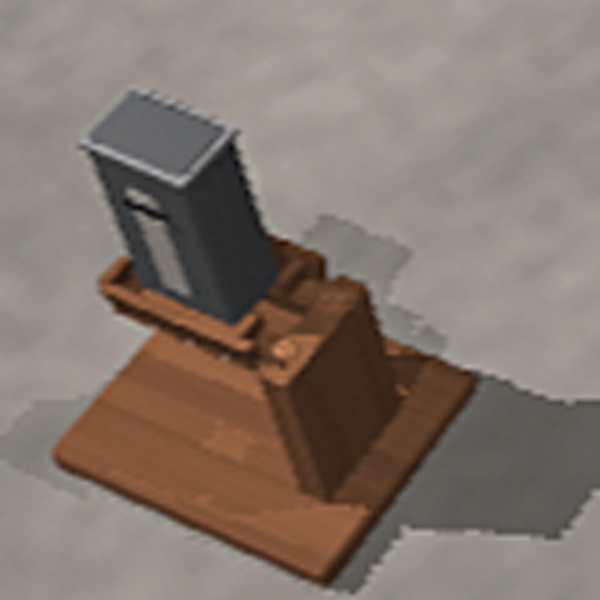

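```bash
python3 - <<'E'
from h import *
for n,roi in [("top",(160,180,120,100)),("scene",(240,150,140,100))]:
    f=np.load(f"pics/{n}0.npz");p,d=f["p"],f["d"];c=cloud(n,d)
    hsv=cv2.cvtColor(p,cv2.COLOR_BGR2HSV)
    m=((c[...,2]>.105)&(c[...,2]<.121)).astype(np.uint8)
    # lids (high) as components
    k,lab,st,ce=cv2.connectedComponentsWithStats(m)
    for i in range(1,k):
        if st[i,4]>60:
            P=c[lab==i]; (x,y),rad=cv2.minEnclosingCircle(P[:,:2].astype(np.float32))
            print(n,"lid?",st[i],P.mean(0).round(4),(x,y,rad))
    m=((c[...,2]>.125)&(c[...,2]<.19)&(c[...,0]>.3)&(c[...,0]<.75)&(abs(c[...,1])<.4)).astype(np.uint8)
    k,lab,st,ce=cv2.connectedComponentsWithStats(m)
    for i in range(1,k):
        if st[i,4]>5:
            P=c[lab==i];q=lab==i
            T=P[P[:,2]>np.percentile(P[:,2],90)-.006]
            print(n,"high",st[i],P.mean(0).round(4),P.max(0).round(3),P.min(0).round(3)); 
            print(cv2.minAreaRect(T[:,:2].astype(np.float32)),len(T))
E
```

```text
top lid? [169  96 113   7 271] [0.8271 0.1261 0.1131] (0.8337063789367676, 0.12941159307956696, 0.12977181375026703)
top lid? [485 175  38  35 662] [ 0.6008 -0.4963  0.1182] (0.6024220585823059, -0.49868619441986084, 0.041245538741350174)
top lid? [172 196  28  28 547] [0.575  0.2178 0.1129] (0.5760948061943054, 0.21873748302459717, 0.03122296743094921)
top lid? [204 245  28  28 612] [0.4655 0.1474 0.1128] (0.465164452791214, 0.14774242043495178, 0.031058039516210556)
top high [175 206  19   4  48] [0.5757 0.2159 0.1489] [0.579 0.238 0.158] [0.573 0.199 0.129]
((0.5761263370513916, 0.2177141010761261), (0.019240668043494225, 0.005011545494198799), 89.22323608398438) 26
top high [415 255  27  25 464] [ 0.4372 -0.3004  0.1671] [ 0.462 -0.285  0.182] [ 0.413 -0.325  0.125]
((0.4373190999031067, -0.3041383922100067), (0.04702893644571304, 0.030074845999479294), 16.87388038635254) 314
scene lid? [417   6 143  50 581] [0.4628 1.1745 0.1131] (0.4053894579410553, 1.395072102546692, 0.32041504979133606)
scene lid? [ 88 126  52  22 275] [ 0.0485 -0.0218  0.113 ] (0.01492964755743742, -0.003581
[... 492 characters left out ...]
40552, 0.0744977667927742)
scene lid? [331 393  48  23 143] [ 0.8961 -0.1901  0.1133] (0.8912872076034546, -0.17649494111537933, 0.03539752587676048)
scene lid? [ 35 403  52  17 528] [ 0.5864 -0.4795  0.1193] (0.5921615362167358, -0.48717576265335083, 0.03520476073026657)
scene high [337 169  13  16  60] [0.5773 0.2171 0.1429] [0.58  0.24  0.159] [0.574 0.2   0.125]
((0.5767356157302856, 0.21973273158073425), (0.025571832433342934, 0.005797754507511854), 88.87171936035156) 23
scene high [ 85 257  37  38 875] [ 0.4456 -0.3054  0.1601] [ 0.464 -0.282  0.179] [ 0.411 -0.323  0.125]
((0.4378145635128021, -0.30269232392311096), (0.049292437732219696, 0.030002720654010773), 16.519393920898438) 391
```

```bash
python3 - <<'E'
from h import *
# stand base corners (top crop scale 600/90, offset 370,220), z=base top ~?
cr=np.array([[80,185],[325,100],[445,430],[200,515]])*90/600-0.42+[370,220]
for z in (0.01,0.014): 
    P=onplane("top",cr,z);print(P.round(4),P.mean(0).round(4),np.linalg.norm(np.diff(P,axis=0),axis=1))
    e=(P[0]-P[3]+P[1]-P[2]);print("yaw",np.degrees(np.arctan2(e[1],e[0])))
sc=np.array([[348,262],[432,235],[475,375],[395,402]])*90/600-0.42+[370,220]
P=onplane("top",sc,.176);print(P.round(4),P.mean(0).round(4),np.linalg.norm(np.diff(P,axis=0),axis=1))
e=(P[0]-P[3]+P[1]-P[2]);print("yaw",np.degrees(np.arctan2(e[1],e[0])))
sc=np.array([[133,90],[240,132],[182,187],[80,143]])*120/600-0.4+[70,240]
P=onplane("scene",sc,.176);print("scene",P.round(4),P.mean(0).round(4),np.linalg.norm(np.diff(P,axis=0),axis=1))
# pot lid edge circle: top crop scale 600/130, off 150,160, z .113
lid=np.array([[104,235],[175,167],[235,210],[185,298],[120,270],[238,245],[120,185]])*130/600-.4+[150,160]
P=onplane("top",lid,.113);print(cv2.minEnclosingCircle(P[:,:2].astype(np.float32)))
for a in ([[375,228],[440,153],[510,225],[443,282]],.096),([[250,455],[318,388],[384,460],[318,525]],.113),([[105,235],[174,167],[240,235],[172,300]],.113):
    P=onplane("top",np.array(a[0])*130/600-.4+[150,160],a[1]);print("pots",P.mean(0))
el=np.array([[70,318],[582,318],[325,63],[325,576]])*130/600-.4+[150,160]
P=onplane("top",el,.028);print("tt",P,P.mean(0))
E
```

```text
[[ 0.4867 -0.2409  0.01  ]
 [ 0.5162 -0.3328  0.01  ]
 [ 0.395  -0.3701  0.01  ]
 [ 0.3663 -0.2791  0.01  ]] [ 0.441  -0.3057  0.01  ] [0.0965375  0.12678593 0.09542798]
yaw 17.375731228686508
[[ 0.4865 -0.2399  0.014 ]
 [ 0.5159 -0.3316  0.014 ]
 [ 0.3952 -0.3688  0.014 ]
 [ 0.3666 -0.2781  0.014 ]] [ 0.4411 -0.3046  0.014 ] [0.09620121 0.12634426 0.09509555]
yaw 17.37573122868649
[[ 0.4546 -0.2856  0.176 ]
 [ 0.4625 -0.3125  0.176 ]
 [ 0.4187 -0.3235  0.176 ]
 [ 0.4109 -0.2979  0.176 ]] [ 0.4367 -0.3049  0.176 ] [0.02805175 0.04515089 0.02671954]
yaw 14.880067396790128
scene [[ 0.4156 -0.2963  0.176 ]
 [ 0.4597 -0.2824  0.176 ]
 [ 0.4658 -0.3097  0.176 ]
 [ 0.4231 -0.3221  0.176 ]] [ 0.4411 -0.3026  0.176 ] [0.04628662 0.02795813 0.04438238]
((0.5755826830863953, 0.21669213473796844), 0.033656153827905655)
pots [0.57971456 0.08603232 0.096     ]
pots [0.46505804 0.14608425 0.113     ]
pots [0.57399715 0.21554002 0.113     ]
tt [[0.54159856 0.28446716 0.028     ]
 [0.53643058 0.01743001 0.028     ]
 [0.67444605 0.1508275  0.028     ]
 [0.40566551 0.15245498 0.028     ]] [0.53953518 0.15129491 0.028     ]
```

Call:
carry_out(targets="1 0 -10 13 0;1 0 -21 27 0;1 0 -21 27 0;1 0 -21 27 0;1 0 -21 27 0;1 0 -21 27 0;1 0 -21 27 0;1 0 -21 27 0;1 0 -21 27 0;1 0 -21 27 0;1 0 -21 27 0;1 0 -21 27 0;1 0 -21 27 0;1 0 -21 27 0;1 0 -21 27 0;1 0 -21 27 0;1 0 -28 18 0;1 0 -32 5 0;1 0 -32 5 0;1 0 -32 5 0", force=25)

```text
clock: 1.82
tool_pos: [0.4815, 0.0469, 0.4044]
eef_rot: [0.096, 0.701, -0.096, 0.7]
contact_force: [0.6, -0.1, 0.5]
opening: 1.001
```

Call:
carry_out(targets="1 0 -32 4 0;1 0 -32 4 0;1 0 -32 4 0;1 0 -32 4 0;1 0 -32 4 0;1 0 -32 4 0;1 0 -32 4 0;1 0 -32 4 0;1 0 -20 2 0;1 0 -10 1 0;1 0 0 0 0.124;1 0 0 0 0.124;1 0 0 0 0.124;1 0 0 0 0.124;1 0 0 0 0.124;1 0 0 0 0.124;1 0 0 0 0.124;1 0 0 0 0.124;1 0 0 0 0.124;1 0 0 0 0.124")

```text
clock: 3.48
tool_pos: [0.439, -0.2352, 0.4046]
eef_rot: [0.486, 0.514, -0.486, 0.513]
contact_force: [-0.5, -0.5, 0.5]
opening: 0.998
```

Call:
carry_out(targets="1 0 0 0 0.124;1 0 0 0 0.124;1 0 0 0 0.124;1 0 0 0 0.124;1 0 0 0 0.124;1 0 0 0 0.124;1 0 0 0 0.124;1 0 0 0 0.124;1 0 0 0 0.124;1 0 0 0 0.124;1 0 0 0 0.04")

```text
clock: 4.4
tool_pos: [0.4392, -0.235, 0.4044]
eef_rot: [-0.697, -0.122, 0.697, -0.121]
contact_force: [0.0, 0.4, -0.5]
opening: 0.999
```

```bash
cat >> h.py <<'E'
def yaw(s): z=wrot(s)[:,2];return np.degrees(np.arctan2(z[1],z[0]))
def snap(n,tag):
    s=r.get_state();p,d=eyes.snapshot(n);cv2.imwrite(f"pics/{n}{tag}.png",p);np.savez(f"pics/{n}{tag}.npz",p=p,d=d,pos=s["tool_pos"],q=s["eef_rot"]);return p,d,s
def st():
    s=r.get_state();print("t",s["clock"],"pos",s["tool_pos"].round(4),"yaw",yaw(s).round(2),"tilt",(wrot(s)[2]).round(3),"F",s["contact_force"].round(2),"open",round(s["opening"],3),"q",s["q"].round(2));return s
E
python3 - <<'E'
from h import *
st();p,d,s=snap("wrist",1);print(wproj([.4385,-.3035,.176],s))
E
```

```text
t 4.4 pos [ 0.4392 -0.235   0.4044] yaw -160.16 tilt [-1.    -0.001 -0.   ] F [ 0.01  0.4  -0.5 ] open 0.999 q [ 0.11  0.57  0.46  1.96 -0.38  0.7  -0.42]
[[372.08736162 261.78484362]]
```

View pics/wrist1.png

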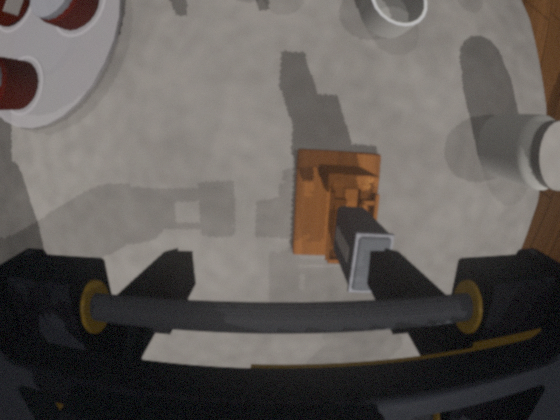

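```bash
python3 - <<'E'
import cv2
p=cv2.imread("pics/wrist1.png")[140:300,280:440];cv2.imwrite("pics/w1z.png",cv2.resize(p,(800,800)[:2] and (600,600),interpolation=cv2.INTER_CUBIC))
E
```

```text
(no output)
```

View pics/w1z.png

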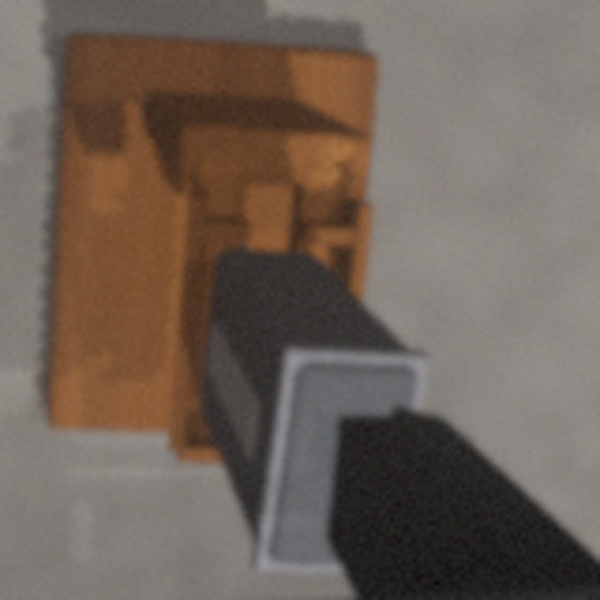

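```bash
python3 - <<'E'
from h import *
f=np.load("pics/wrist1.npz");s=dict(tool_pos=f["pos"],eef_rot=f["q"])
def wp(uv,z):
    o,d=wray(uv,s);return o+d*((z-o[2])/d[:,2])[:,None]
a=lambda q:np.array(q)*160/600-.4+[280,140]
P=wp(a([[285,350],[425,355],[260,568]]),.176);print(P)
e=P[0]-P[2];print(np.linalg.norm(e),np.linalg.norm(P[0]-P[1]),np.degrees(np.arctan2(e[1],e[0])),"ctr",(P[1]+P[2])/2)
P=wp(a([[68,35],[376,55],[50,427]]),.014);print(P,(P[1]+P[2])/2)
e=P[0]-P[2];print(np.linalg.norm(e),np.linalg.norm(P[0]-P[1]),np.degrees(np.arctan2(e[1],e[0])))
s=r.get_state()
for t in ([.4385,-.3037,.309],):
  print((np.array(t)-s["tool_pos"])@wrot(s)*1000)
E
```

```text
[[ 0.45443956 -0.28291321  0.176     ]
 [ 0.46255824 -0.30928435  0.176     ]
 [ 0.41142084 -0.29704434  0.176     ]]
0.04528022886378657 0.0275925696239419 18.184727681182682 ctr [ 0.43698954 -0.30316434  0.176     ]
[[ 0.48650575 -0.23701982  0.014     ]
 [ 0.51555013 -0.32937959  0.014     ]
 [ 0.36587441 -0.27587705  0.014     ]] [ 0.44071227 -0.30262832  0.014     ]
0.1267351733442761 0.09681891543959335 17.85455368803268
[95.31727467 64.43803682 24.01782825]
```

Call:
carry_out(targets="1 0 10 4 0;1 0 20 8 0;1 0 20 8 0;1 0 14 4 0;1 0 0 0 0.043;1 10 0 0 0;1 20 0 0 0;1 20 0 0 0;1 20 0 0 0;1 15 0 0 0;1 10 0 0 0;1 0 0 0 0")

```text
clock: 5.45
tool_pos: [0.4376, -0.3039, 0.3074]
eef_rot: [-0.698, -0.11, 0.7, -0.107]
contact_force: [-0.2, 0.1, -0.3]
opening: 0.998
```

```bash
python3 - <<'E'
from h import *
st();p,d,s=snap("wrist",2);print(wproj([.4385,-.3035,.176],s))
print((np.array([.4383,-.3035,.309])-s["tool_pos"])@wrot(s)*1000)
snap("top",2)
E
```

```text
t 5.45 pos [ 0.4376 -0.3039  0.3074] yaw -162.3 tilt [-1.    -0.004  0.002] F [-0.18  0.08 -0.26] open 0.998 q [ 0.32  0.75  0.34  1.95 -0.47  0.53 -0.27]
[[284.45780526 304.02220302]]
[-1.58399074 -0.12976647 -0.82172069]
```

View pics/wrist2.png

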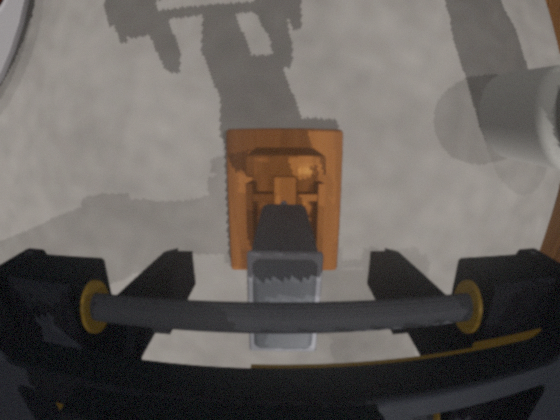

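Call:
carry_out(targets="0.5 0 0 0 0;0.3 0 0 0 0;0 0 0 0 0;0 0 0 0 0;0 0 0 0 0;0 0 0 0 0;0 0 0 0 0;0 0 0 0 0;0 0 0 0 0;0 0 0 0 0", force=35)

```text
clock: 6.38
tool_pos: [0.438, -0.3047, 0.3096]
eef_rot: [-0.699, -0.108, 0.699, -0.108]
contact_force: [0.6, -0.8, 1.1]
opening: 0.313
```

```bash
python3 - <<'E'
from h import *
st()
E
```

```text
t 6.3833 pos [ 0.438  -0.3047  0.3096] yaw -162.42 tilt [-1. -0.  0.] F [ 0.61 -0.77  1.14] open 0.313 q [ 0.32  0.74  0.34  1.95 -0.47  0.53 -0.27]
```

Call:
carry_out(targets="0 -4 0 0 0;0 -8 0 0 0;0 -14 0 0 0;0 -20 0 0 0;0 -20 0 0 0;0 -20 0 0 0;0 -14 0 0 0;0 -7 0 0 0;0 -3 0 0 0;0 0 0 0 0")

```text
clock: 7.22
tool_pos: [0.438, -0.3047, 0.4201]
eef_rot: [0.699, 0.108, -0.699, 0.108]
contact_force: [-0.9, 0.4, -0.6]
opening: 0.315
```

```bash
python3 - <<'E'
from h import *
st();p,d,s=snap("wrist",3);snap("scene",3)
a=np.load("pics/scene3.npz")["p"][190:340,50:200];cv2.imwrite("pics/s3z.png",cv2.resize(a,(600,600),interpolation=cv2.INTER_CUBIC))
E
```

```text
t 7.2167 pos [ 0.438  -0.3047  0.4201] yaw -162.42 tilt [-1.     0.    -0.001] F [-0.95  0.35 -0.63] open 0.315 q [ 0.23  0.59  0.47  1.84 -0.36  0.79 -0.36]
```

View pics/wrist3.png

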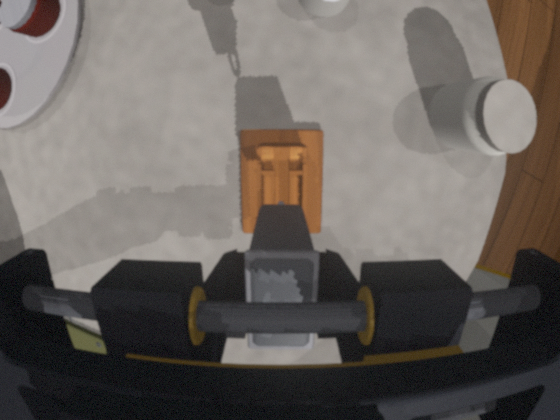

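View pics/s3z.png

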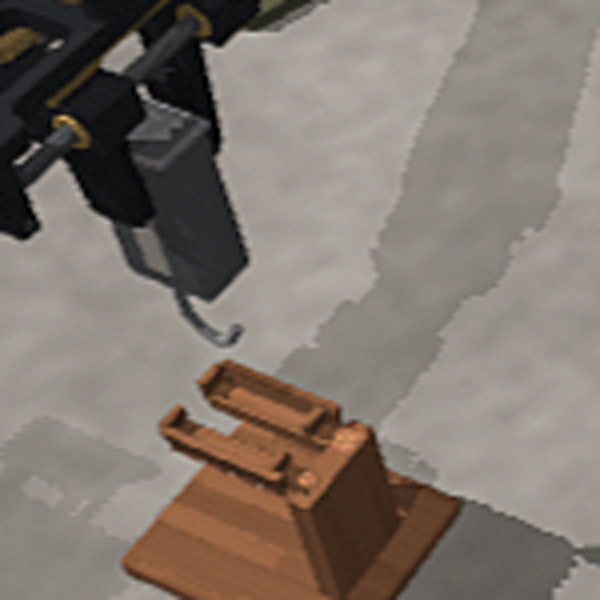

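Call:
carry_out(targets="0 0 -8 -4 0;0 0 -18 -9 0;0 0 -28 -14 0;0 0 -30 -15 0;0 0 -30 -15 0;0 0 -30 -15 0;0 0 -30 -15 0;0 0 -30 -15 0;0 0 -30 -15 0;0 0 -30 -15 0;0 0 -30 -15 0;0 0 -30 -15 0;0 0 -30 -15 0;0 0 -30 -15 0;0 0 -30 -15 0;0 0 -30 -15 0;0 0 -28 -14 0;0 0 -18 -9 0;0 0 -8 -4 0;0 0 -3 -3 0")

```text
clock: 8.98
tool_pos: [0.5261, 0.251, 0.4186]
eef_rot: [-0.698, -0.109, 0.699, -0.109]
contact_force: [-0.1, -0.4, -1.1]
opening: 0.314
```

Call:
carry_out(targets="0 0 0 0 0.1;0 0 0 0 0.1;0 0 0 0 0.1;0 0 0 0 0;0 0 0 0 0")

```text
clock: 9.4
tool_pos: [0.5269, 0.2475, 0.4195]
eef_rot: [-0.707, -0.002, 0.707, -0.003]
contact_force: [0.2, -0.1, -0.9]
opening: 0.313
```

```bash
python3 - <<'E'
from h import *
st();p,d,s=snap("wrist",4);snap("scene",4)
print(wproj([[.576,.218,.155],[.576,.218,.113]],s))
a=np.load("pics/scene4.npz")["p"][110:260,260:410];cv2.imwrite("pics/s4z.png",cv2.resize(a,(600,600),interpolation=cv2.INTER_CUBIC))
E
```

```text
t 9.4 pos [0.5269 0.2475 0.4195] yaw -179.59 tilt [-1.     0.001  0.001] F [ 0.23 -0.06 -0.89] open 0.313 q [-0.88  0.7   0.66  1.71 -0.52  0.92 -1.57]
[[321.34823761 152.93466515]
 [315.42108831 149.14314983]]
```

View pics/wrist4.png

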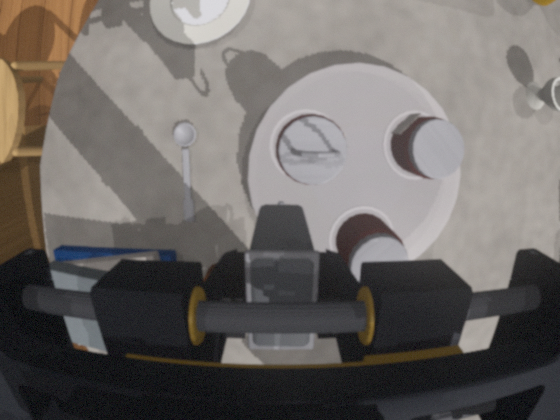

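View pics/s4z.png

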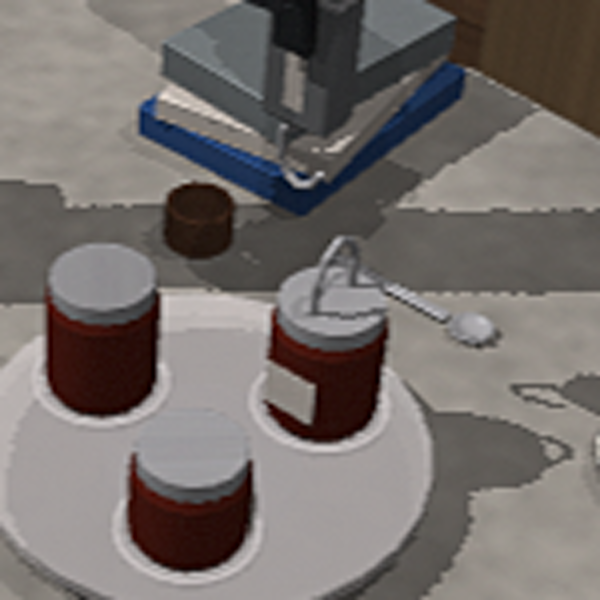

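```bash
python3 - <<'E'
from h import *
p=np.load("pics/wrist4.npz")["p"][100:200,260:360];cv2.imwrite("pics/w4z.png",cv2.resize(p,(600,600),interpolation=cv2.INTER_CUBIC))
f=np.load("pics/wrist4.npz");s=dict(tool_pos=f["pos"],eef_rot=f["q"])
c=wcloud(f["d"],s);m=(c[...,2]>.122)&(c[...,2]<.17)&(abs(c[...,0]-.576)<.04)&(abs(c[...,1]-.218)<.04)
P=c[m];print(len(P),P.mean(0),P.min(0),P.max(0))
l=cv2.fitLine(P[:,:2].astype(np.float32),cv2.DIST_HUBER,0,.001,.001).ravel();print(l,np.degrees(np.arctan2(l[1],l[0])))
L=(c[...,2]>.108)&(c[...,2]<.118)&(abs(c[...,0]-.576)<.045)&(abs(c[...,1]-.218)<.045);print(c[L].mean(0),cv2.minEnclosingCircle(c[L][:,:2].astype(np.float32)))
E
```

```text
357 [0.57308692 0.22359509 0.15007512] [0.53908522 0.19996388 0.12401157] [0.57749122 0.25110382 0.16896684]
[ 0.06313183 -0.9980052   0.5748937   0.22391361] -86.3804
[0.57541457 0.22096671 0.11261333] ((0.5749178528785706, 0.2202104777097702), 0.03123430348932743)
```

View pics/w4z.png

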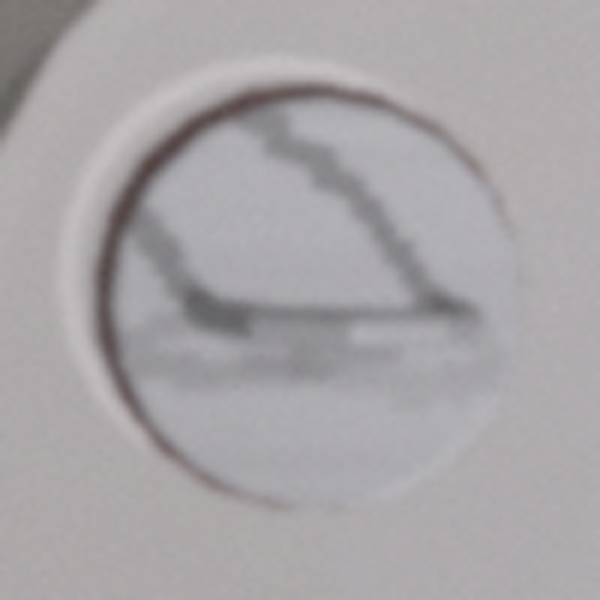

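```bash
python3 - <<'E'
from h import *
f=np.load("pics/wrist4.npz");s=dict(tool_pos=f["pos"],eef_rot=f["q"])
a=np.array([[195,300],[465,306],[205,300],[440,302],[325,318]])/6-.4+[260,100]
o,d=wray(a,s)
for i,z in enumerate([.117,.117,.14,.14,.155]): print(o+d[i]*(z-o[2])/d[i,2])
# lid circle
b=np.array([[108,310],[516,310],[310,90],[310,508]])/6-.4+[260,100]
o,d=wray(b,s);P=o+d*((.113-o[2])/d[:,2])[:,None];print(P,P[:,0].min()/2+P[:,0].max()/2,P[:,1].min()/2+P[:,1].max()/2)
# scene: bail top in crop x4 offset 260,110: (345,240)
q=np.array([[345,240]])/4-.4+[260,110];print("scene top",onplane("scene",q,.1565), proj("scene",[.575,.219,.155])*1)
# hook seat in scene: crop (305,183)
print("hook seat scene",onplane("scene",np.array([[300,183]])/4-.4+[260,110],.4195-.2196-.048))
s=r.get_state()
for t in [.530,.2185,.3936],: print((np.array(t)-s["tool_pos"])@wrot(s)*1000)
E
```

```text
[0.57554685 0.23868072 0.117     ]
[0.57545929 0.19930037 0.117     ]
[0.5771418  0.23820112 0.14      ]
[0.57748949 0.20676998 0.14      ]
[0.57613558 0.22375302 0.155     ]
[[0.57369683 0.25123392 0.113     ]
 [0.57482144 0.19086572 0.113     ]
 [0.60644317 0.22215441 0.113     ]
 [0.54444234 0.22097162 0.113     ]] 0.5754427554411015 0.22104981863031206
scene top [[0.5801085  0.22292207 0.1565    ]] [[342.85634638 169.98680216]]
hook seat scene [[0.52650045 0.25349786 0.1519    ]]
[26.09192941 29.51133323 -2.85505605]
```

Call:
carry_out(targets="0 0 6 0 0;0 0 12 -1 0;0 0 8 -1 0;0 0 2 -1 0;0 4 0 0 0;0 8 0 0 0;0 8 0 0 0;0 4 0 0 0;0 2 0 0 0;0 0 0 0 0;0 0 0 0 0")

```text
clock: 10.42
tool_pos: [0.5301, 0.2212, 0.3935]
eef_rot: [-0.707, -0.002, 0.707, -0.003]
contact_force: [-0.2, -0.0, -0.4]
opening: 0.31
```

```bash
python3 - <<'E'
from h import *
st();p,d,s=snap("wrist",5);snap("scene",5);snap("top",5)
a=np.load("pics/scene5.npz")["p"][140:220,310:390];cv2.imwrite("pics/s5z.png",cv2.resize(a,(640,640)[:2],interpolation=cv2.INTER_CUBIC)[:600])
a=np.load("pics/wrist5.npz")["p"][120:320,200:400];cv2.imwrite("pics/w5z.png",cv2.resize(a,(600,600),interpolation=cv2.INTER_CUBIC))
E
```

```text
t 10.4167 pos [0.5301 0.2212 0.3935] yaw -179.59 tilt [-1.  0.  0.] F [-0.24 -0.04 -0.44] open 0.31 q [-0.83  0.72  0.63  1.76 -0.55  0.85 -1.51]
```

View pics/s5z.png

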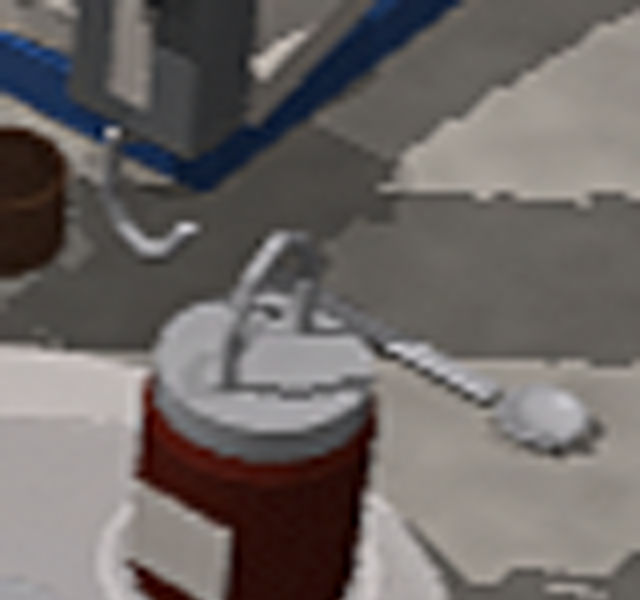

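View pics/w5z.png

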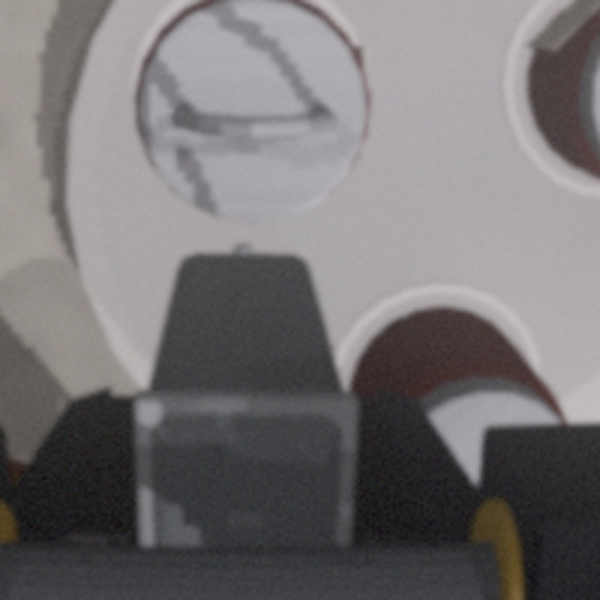

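```bash
python3 - <<'E'
from h import *
f=np.load("pics/wrist5.npz");s=dict(tool_pos=f["pos"],eef_rot=f["q"])
a=np.array([[243,250],[180,110],[325,110],[250,122],[150,100],[370,100]])/3-.33+[200,120]
o,d=wray(a,s)
for i,z in enumerate([.1395,.117,.117,.155,.113,.113]): print(o+d[i]*(z-o[2])/d[i,2])
S=lambda q,z:onplane("scene",np.array([q])/8-.44+[310,140],z)[0]
print("seat",S([150,245],.126),"tip",S([190,228],.14),"bailtop",S([285,240],.1555),"legs",S([232,380],.115),S([303,325],.115))
print("pred bail",(proj("scene",[.576,.2195,.155])-[310,140]+.44)*8)
E
```

```text
[0.54281787 0.22238273 0.1395    ]
[0.5752423  0.23912898 0.117     ]
[0.57552799 0.20103804 0.117     ]
[0.57598241 0.22102804 0.155     ]
[0.57760331 0.2474045  0.113     ]
[0.57810562 0.18864835 0.113     ]
seat [0.530715   0.22748488 0.126     ] tip [0.5444642  0.22648173 0.14      ] bailtop [0.57825492 0.22314767 0.1555    ] legs [0.57722739 0.20608153 0.115     ] [0.57769202 0.23928271 0.115     ]
pred bail [[270.37676371 244.09326141]]
```

Call:
carry_out(targets="0 0 1 -2 0;0 0 2 -4 0;0 0 0 -6 0;0 0 0 -6 0;0 0 0 -6 0;0 0 0 -6 0;0 0 0 -6 0;0 0 0 -5 0;0 0 0 -3 0;0 0 0 -2 0;0 0 0 0 0;0 0 0 0 0")

```text
clock: 11.57
tool_pos: [0.5761, 0.2183, 0.3936]
eef_rot: [-0.707, -0.002, 0.707, -0.002]
contact_force: [-1.1, -0.3, -0.5]
opening: 0.311
```

```bash
python3 - <<'E'
from h import *
st();p,d,s=snap("wrist",6);snap("scene",6)
a=np.load("pics/scene6.npz")["p"][140:220,310:390];cv2.imwrite("pics/s6z.png",cv2.resize(a,(640,640)[:2],interpolation=cv2.INTER_CUBIC)[:600])
a=np.load("pics/wrist6.npz")["p"][120:320,200:400];cv2.imwrite("pics/w6z.png",cv2.resize(a,(600,600),interpolation=cv2.INTER_CUBIC))
E
```

```text
t 11.5667 pos [0.5761 0.2183 0.3936] yaw -179.61 tilt [-1. -0.  0.] F [-1.09 -0.26 -0.47] open 0.311 q [-0.77  0.77  0.63  1.63 -0.54  0.92 -1.5 ]
```

View pics/s6z.png

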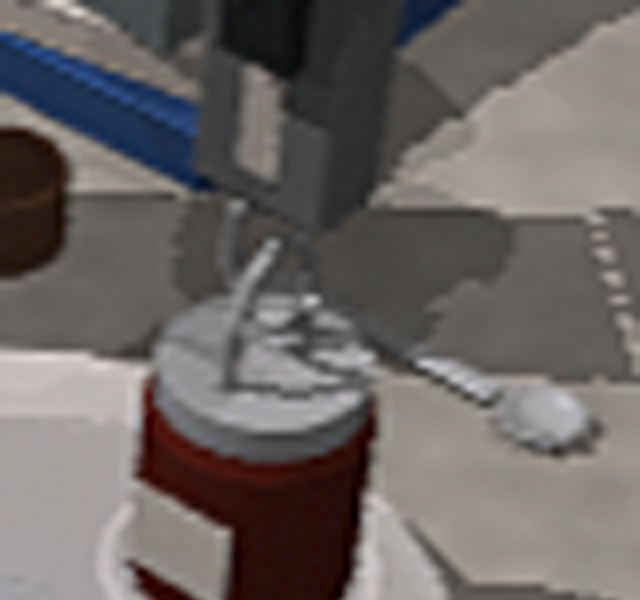

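View pics/w6z.png

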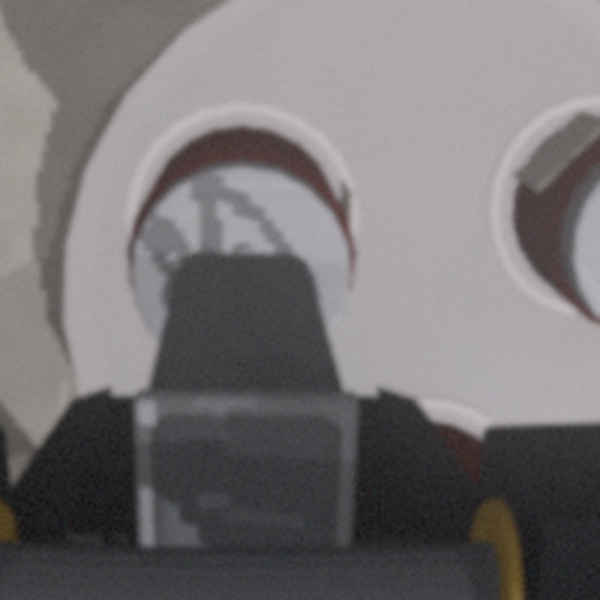

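```bash
cat >> h.py <<'E'
def redpot(p):
    roi=p[150:240,315:375];hsv=cv2.cvtColor(roi,cv2.COLOR_BGR2HSV)
    m=((((hsv[...,0]<12)|(hsv[...,0]>168))&(hsv[...,1]>120))).astype(np.uint8)
    k,lab,stt,ce=cv2.connectedComponentsWithStats(m);i=1+np.argmax(stt[1:,4]);return stt[i].tolist(),ce[i].round(2)
def potmeas(tag):
    p,d,s=snap("scene",tag);b,ce=redpot(p);c=cloud("scene",d)
    x=c[(abs(c[...,0]-.576)<.03)&(abs(c[...,1]-.220)<.03)&(c[...,2]>.103)&(c[...,2]<.14)]
    print("red",b,ce,"lid z med",np.median(x[:,2]).round(4),len(x));
    a=p[120:240,290:410];cv2.imwrite(f"pics/z{tag}.png",cv2.resize(a,(600,600),interpolation=cv2.INTER_CUBIC))
E
python3 - <<'E'
from h import *
for t in ("0","5","6"): print(redpot(np.load(f"pics/scene{t}.npz")["p"]))
for z in (.06,.075): print(proj("scene",[[.576,.22,z]]))
E
```

```text
([12, 39, 30, 31, 474], array([27.49, 55.61]))
([12, 39, 30, 31, 473], array([27.47, 55.59]))
([12, 39, 30, 31, 472], array([27.44, 55.58]))
[[339.62517578 201.92601025]]
[[340.20629784 197.12262356]]
```

Call:
carry_out(targets="0 -2 0 0 0;0 -4 0 0 0;0 -4 0 0 0;0 -4 0 0 0;0 -3 0 0 0;0 -2 0 0 0;0 -2 0 0 0;0 -2 0 0 0;0 -2 0 0 0;0 -2 0 0 0;0 -2 0 0 0;0 -2 0 0 0;0 -2 0 0 0;0 -2 0 0 0;0 -2 0 0 0;0 -2 0 0 0;0 -2 0 0 0;0 -2 0 0 0;0 -1 0 0 0;0 0 0 0 0")

```text
clock: 13.33
tool_pos: [0.5761, 0.2183, 0.4379]
eef_rot: [0.707, 0.002, -0.707, 0.002]
contact_force: [0.2, 0.9, -3.9]
opening: 0.314
```

```bash
python3 - <<'E'
from h import *
st();potmeas("7");snap("wrist",7)
a=np.load("pics/wrist7.npz")["p"][120:320,200:400];cv2.imwrite("pics/w7z.png",cv2.resize(a,(600,600),interpolation=cv2.INTER_CUBIC))
E
```

```text
t 13.3333 pos [0.5761 0.2183 0.4379] yaw -179.61 tilt [-1. -0. -0.] F [ 0.16  0.86 -3.92] open 0.314 q [-0.78  0.72  0.66  1.58 -0.5   1.01 -1.54]
red [12, 39, 30, 31, 474] [27.46 55.61] lid z med 0.113 425
```

View pics/z7.png

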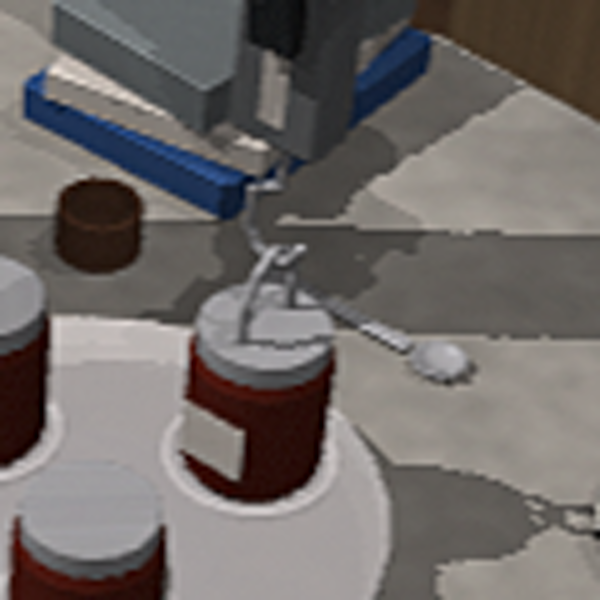

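View pics/w7z.png

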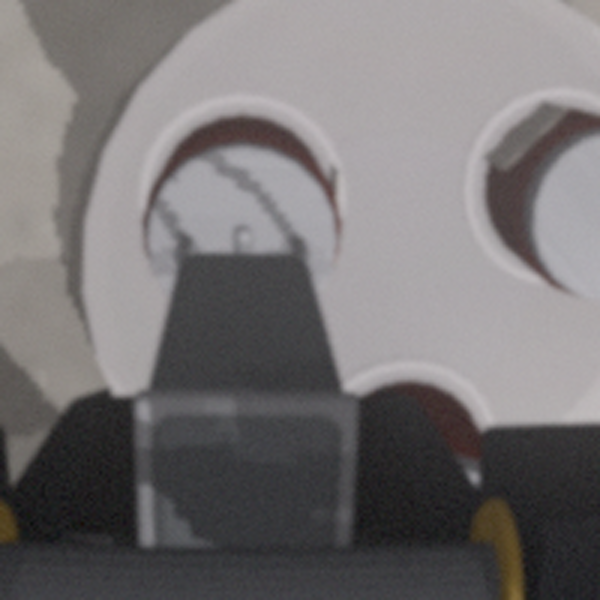

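Call:
carry_out(targets="0 -0.5 0 0 0;0 -1 0 0 0;0 -1.5 0 0 0;0 -1.5 0 0 0;0 -1.5 0 0 0;0 -1.5 0 0 0;0 -1.5 0 0 0;0 -1.5 0 0 0;0 -1.5 0 0 0;0 -1 0 0 0;0 -0.5 0 0 0;0 0 0 0 0")

```text
clock: 14.43
tool_pos: [0.5761, 0.2183, 0.4513]
eef_rot: [-0.707, -0.002, 0.707, -0.002]
contact_force: [0.7, 0.0, -4.7]
opening: 0.316
```

```bash
python3 - <<'E'
from h import *
st();potmeas("8")
E
```

```text
t 14.4333 pos [0.5761 0.2183 0.4513] yaw -179.61 tilt [-1. -0.  0.] F [ 0.69  0.01 -4.74] open 0.316 q [-0.79  0.71  0.67  1.56 -0.49  1.04 -1.55]
red [12, 39, 30, 31, 473] [27.47 55.59] lid z med 0.1128 430
```

Call:
carry_out(targets="0 -0.5 0 0 0;0 -1 0 0 0;0 -1.5 0 0 0;0 -1.5 0 0 0;0 -1.5 0 0 0;0 -1.5 0 0 0;0 -1 0 0 0;0 -1 0 0 0;0 -0.5 0 0 0;0 0 0 0 0")

```text
clock: 15.32
tool_pos: [0.5761, 0.2183, 0.4613]
eef_rot: [-0.707, -0.002, 0.707, -0.002]
contact_force: [-0.7, 0.4, -5.7]
opening: 0.313
```

```bash
python3 - <<'E'
from h import *
st();potmeas("9")
E
```

```text
t 15.3167 pos [0.5761 0.2183 0.4613] yaw -179.61 tilt [-1. -0.  0.] F [-0.66  0.38 -5.73] open 0.313 q [-0.79  0.7   0.68  1.55 -0.48  1.07 -1.55]
red [12, 39, 30, 31, 473] [27.47 55.59] lid z med 0.1128 427
```

Call:
carry_out(targets="0 -0.5 0 0 0;0 -1 0 0 0;0 -1.5 0 0 0;0 -1.5 0 0 0;0 -1.5 0 0 0;0 -1.5 0 0 0;0 -1 0 0 0;0 -1 0 0 0;0 -0.5 0 0 0;0 0 0 0 0")

```text
clock: 16.2
tool_pos: [0.5761, 0.2183, 0.4713]
eef_rot: [0.707, 0.002, -0.707, 0.002]
contact_force: [1.1, 0.1, -7.9]
opening: 0.314
```

```bash
python3 - <<'E'
from h import *
st();potmeas("10")
E
```

```text
t 16.2 pos [0.5761 0.2183 0.4713] yaw -179.61 tilt [-1. -0. -0.] F [ 1.09  0.09 -7.88] open 0.314 q [-0.79  0.69  0.69  1.53 -0.47  1.09 -1.56]
red [12, 39, 30, 31, 474] [27.49 55.61] lid z med 0.1128 430
```

Call:
carry_out(targets="0 -0.5 0 0 0;0 -1 0 0 0;0 -1.5 0 0 0;0 -1.5 0 0 0;0 -1.5 0 0 0;0 -1.5 0 0 0;0 -1 0 0 0;0 -1 0 0 0;0 -0.5 0 0 0;0 0 0 0 0")

```text
clock: 17.08
tool_pos: [0.5761, 0.2183, 0.4813]
eef_rot: [-0.707, -0.002, 0.707, -0.002]
contact_force: [-0.2, 0.3, -7.5]
opening: 0.311
```

```bash
python3 - <<'E'
from h import *
st();potmeas("11")
E
```

```text
t 17.0833 pos [0.5761 0.2183 0.4813] yaw -179.61 tilt [-1. -0.  0.] F [-0.19  0.29 -7.47] open 0.311 q [-0.8   0.68  0.69  1.52 -0.47  1.11 -1.57]
red [12, 39, 30, 31, 476] [27.47 55.53] lid z med 0.1128 435
```

Call:
carry_out(targets="0 -0.5 0 0 0;0 -1 0 0 0;0 -1.5 0 0 0;0 -1.5 0 0 0;0 -1.5 0 0 0;0 -1.5 0 0 0;0 -1 0 0 0;0 -1 0 0 0;0 -0.5 0 0 0;0 0 0 0 0")

```text
clock: 17.97
tool_pos: [0.5762, 0.2183, 0.4914]
eef_rot: [0.707, 0.002, -0.707, 0.002]
contact_force: [-0.3, 0.4, -9.4]
opening: 0.317
```

```bash
python3 - <<'E'
from h import *
st();potmeas("12")
E
```

```text
t 17.9667 pos [0.5762 0.2183 0.4914] yaw -179.61 tilt [-1. -0. -0.] F [-0.34  0.4  -9.43] open 0.317 q [-0.8   0.67  0.7   1.5  -0.46  1.13 -1.58]
red [12, 39, 30, 30, 479] [27.94 54.51] lid z med 0.1167 449
```

Call:
carry_out(targets="0 -0.5 0 0 0;0 -1 0 0 0;0 -1.5 0 0 0;0 -1.5 0 0 0;0 -1.5 0 0 0;0 -1.5 0 0 0;0 -1.5 0 0 0;0 -1 0 0 0;0 -0.5 0 0 0;0 0 0 0 0;0 0 0 0 0;0 0 0 0 0")

```text
clock: 19.02
tool_pos: [0.5761, 0.2183, 0.5016]
eef_rot: [-0.707, -0.002, 0.707, -0.002]
contact_force: [0.2, -0.5, -8.2]
opening: 0.316
```

```bash
python3 - <<'E'
from h import *
st();potmeas("13")
E
```

```text
t 19.0167 pos [0.5761 0.2183 0.5016] yaw -179.61 tilt [-1. -0.  0.] F [ 0.19 -0.52 -8.15] open 0.316 q [-0.8   0.67  0.7   1.49 -0.45  1.16 -1.58]
red [13, 34, 29, 32, 491] [27.96 51.46] lid z med 0.1252 508
```

View pics/z13.png

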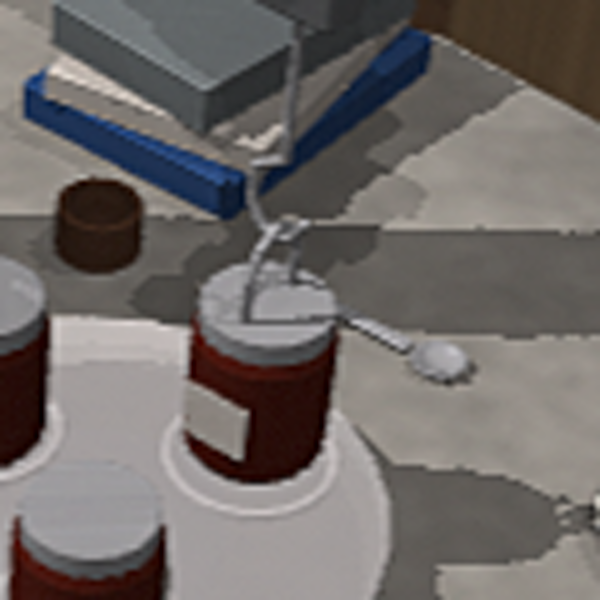

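Call:
carry_out(targets="0 -0.5 0 0 0;0 -0.5 0 0 0;0 -0.5 0 0 0;0 0 0 0 0;0 0 0 0 0;0 0 0 0 0;0 0 0 0 0;0 0 0 0 0;0 0 0 0 0;0 0 0 0 0;0 0 0 0 0;0 0 0 0 0;0 0 0 0 0;0 0 0 0 0;0 0 0 0 0;0 0 0 0 0;0 0 0 0 0;0 0 0 0 0;0 0 0 0 0;0 0 0 0 0")

```text
clock: 20.73
tool_pos: [0.5762, 0.2183, 0.5032]
eef_rot: [0.707, 0.002, -0.707, 0.002]
contact_force: [-0.4, -0.1, -9.2]
opening: 0.31
```

```bash
python3 - <<'E'
from h import *
st();potmeas("14")
E
```

```text
t 20.7333 pos [0.5762 0.2183 0.5032] yaw -179.61 tilt [-1. -0. -0.] F [-0.43 -0.11 -9.24] open 0.31 q [-0.8   0.66  0.71  1.49 -0.45  1.16 -1.58]
red [13, 33, 30, 33, 492] [28.09 50.86] lid z med 0.1269 514
```

Call:
carry_out(targets="0 0 0 0 0;0 0 0 0 0;0 0 0 0 0;0 0 0 0 0;0 0 0 0 0;0 0 0 0 0;0 0 0 0 0;0 0 0 0 0;0 0 0 0 0;0 0 0 0 0;0 0 0 0 0;0 0 0 0 0;0 0 0 0 0;0 0 0 0 0")

```text
clock: 21.95
tool_pos: [0.5761, 0.2183, 0.5032]
eef_rot: [0.707, 0.002, -0.707, 0.002]
contact_force: [-0.2, 0.0, -8.7]
opening: 0.315
```

```bash
python3 - <<'E'
from h import *
st();potmeas("15");snap("top",15)
import numpy as np
for t in ("5","15"):
    f=np.load(f"pics/top{t}.npz");a=f["p"][160:290,150:280];cv2.imwrite(f"pics/tz{t}.png",cv2.resize(a,(600,600)))
E
```

```text
t 21.95 pos [0.5761 0.2183 0.5032] yaw -179.6 tilt [-1. -0. -0.] F [-0.24  0.02 -8.69] open 0.315 q [-0.8   0.66  0.71  1.48 -0.45  1.16 -1.58]
red [12, 33, 31, 33, 492] [28.09 50.86] lid z med 0.1269 499
```

View pics/tz15.png

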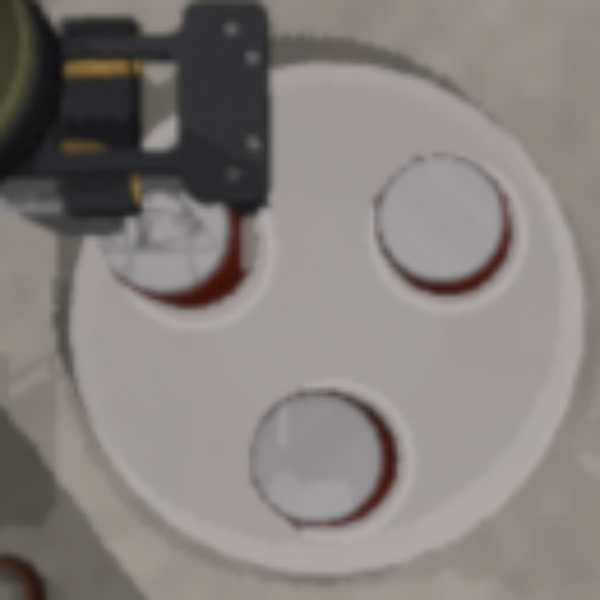

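View pics/z15.png

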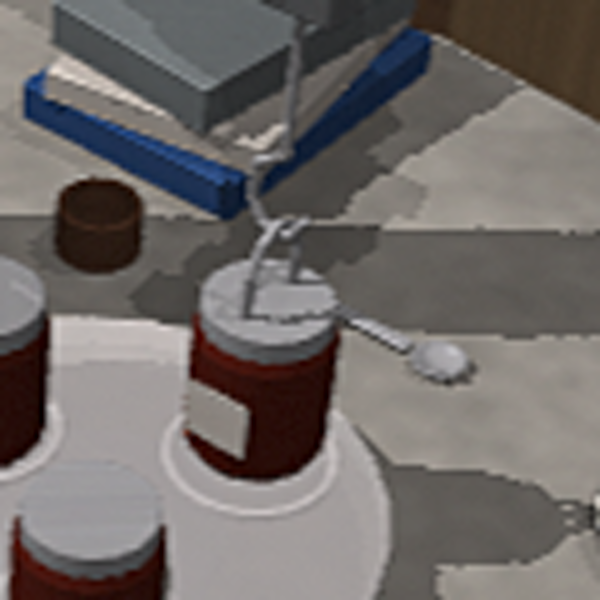

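Call:
carry_out(targets="0 0.5 0 0 0;0 1 0 0 0;0 1 0 0 0;0 1 0 0 0;0 1 0 0 0;0 1 0 0 0;0 1 0 0 0;0 1 0 0 0;0 1 0 0 0;0 1 0 0 0;0 1 0 0 0;0 1 0 0 0;0 1 0 0 0;0 1 0 0 0;0 1 0 0 0;0 1 0 0 0;0 1 0 0 0;0 1 0 0 0;0 1 0 0 0;0 0.5 0 0 0")

```text
clock: 23.72
tool_pos: [0.5762, 0.2182, 0.4841]
eef_rot: [0.707, 0.002, -0.707, 0.002]
contact_force: [-0.2, -0.8, -8.9]
opening: 0.309
```

```bash
python3 - <<'E'
from h import *
st();potmeas("16")
E
```

```text
t 23.7167 pos [0.5762 0.2182 0.4841] yaw -179.61 tilt [-1. -0. -0.] F [-0.18 -0.81 -8.9 ] open 0.309 q [-0.8   0.68  0.69  1.52 -0.47  1.12 -1.57]
red [12, 39, 30, 31, 477] [27.67 55.67] lid z med 0.113 435
```

Call:
carry_out(targets="0 1 0 0 0;0 2 0 0 0;0 3 0 0 0;0 4 0 0 0;0 4 0 0 0;0 4 0 0 0;0 4 0 0 0;0 4 0 0 0;0 4 0 0 0;0 4 0 0 0;0 4 0 0 0;0 4 0 0 0;0 4 0 0 0;0 4 0 0 0;0 4 0 0 0;0 3 0 0 0;0 3 0 0 0;0 3 0 0 0;0 2 0 0 0;0 1 0 0 0")

```text
clock: 25.43
tool_pos: [0.5761, 0.2184, 0.418]
eef_rot: [-0.707, -0.003, 0.707, -0.002]
contact_force: [0.9, -0.5, -2.3]
opening: 0.317
```

Call:
carry_out(targets="0 1 0 0 0;0 2 0 0 0;0 3 0 0 0;0 4 0 0 0;0 4 0 0 0;0 4 0 0 0;0 3 0 0 0;0 2 0 0 0;0 1 0 0 0;0 0 0 0 0;0 0 0 0 0")

```text
clock: 26.35
tool_pos: [0.5762, 0.2183, 0.3943]
eef_rot: [0.707, 0.002, -0.707, 0.002]
contact_force: [0.7, -0.5, -1.2]
opening: 0.316
```

```bash
python3 - <<'E'
from h import *
st();potmeas("17");snap("wrist",17)
E
```

```text
t 26.35 pos [0.5762 0.2183 0.3943] yaw -179.61 tilt [-1. -0. -0.] F [ 0.71 -0.48 -1.16] open 0.316 q [-0.77  0.77  0.63  1.63 -0.54  0.92 -1.5 ]
red [12, 41, 30, 29, 468] [27.63 55.88] lid z med 0.113 434
```

View pics/z17.png

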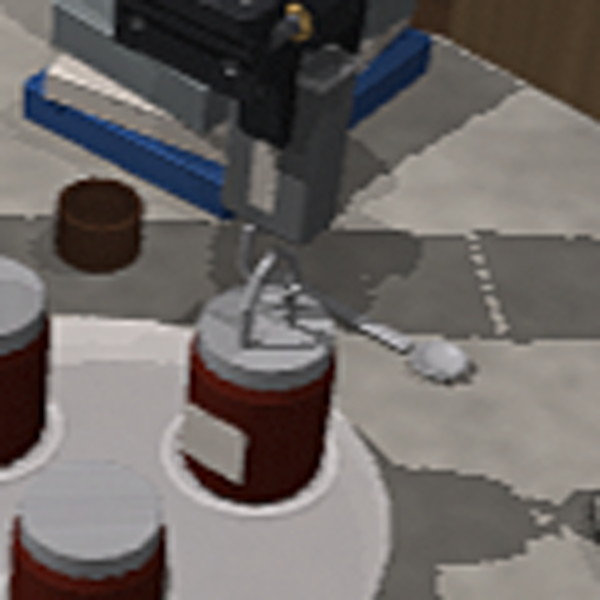

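Call:
carry_out(targets="0 0 0 1 0;0 0 0 3 0;0 0 0 5 0;0 0 0 6 0;0 0 0 6 0;0 0 0 6 0;0 0 0 6 0;0 0 0 6 0;0 0 0 5 0;0 0 0 4 0;0 0 0 3 0;0 0 0 1 0;0 0 0 0 0")

```text
clock: 27.53
tool_pos: [0.524, 0.218, 0.3943]
eef_rot: [0.707, 0.003, -0.707, 0.002]
contact_force: [0.2, -0.6, -1.0]
opening: 0.316
```

```bash
python3 - <<'E'
from h import *
s=st();potmeas("18");snap("wrist",18)
a=np.load("pics/wrist18.npz")["p"][120:320,200:400];cv2.imwrite("pics/w18z.png",cv2.resize(a,(600,600),interpolation=cv2.INTER_CUBIC))
E
```

```text
t 27.5333 pos [0.524  0.218  0.3943] yaw -179.6 tilt [-1. -0. -0.] F [ 0.19 -0.56 -0.96] open 0.316 q [-0.83  0.71  0.63  1.78 -0.55  0.84 -1.5 ]
red [12, 41, 30, 29, 468] [27.63 55.88] lid z med 0.1128 427
```

View pics/z18.png

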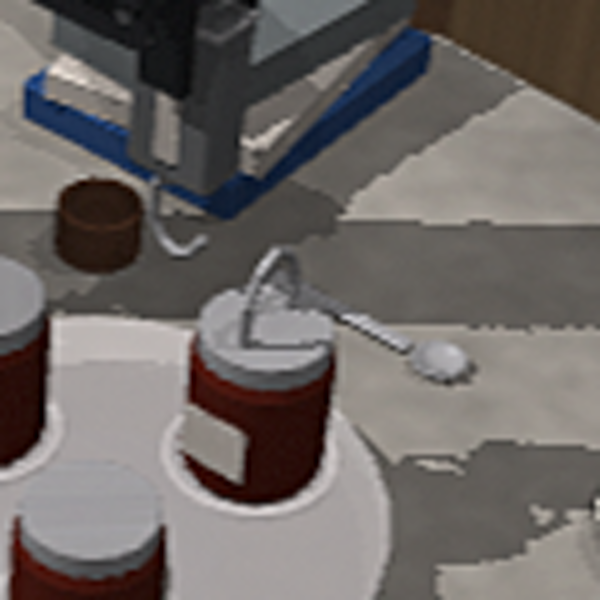

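View pics/w18z.png

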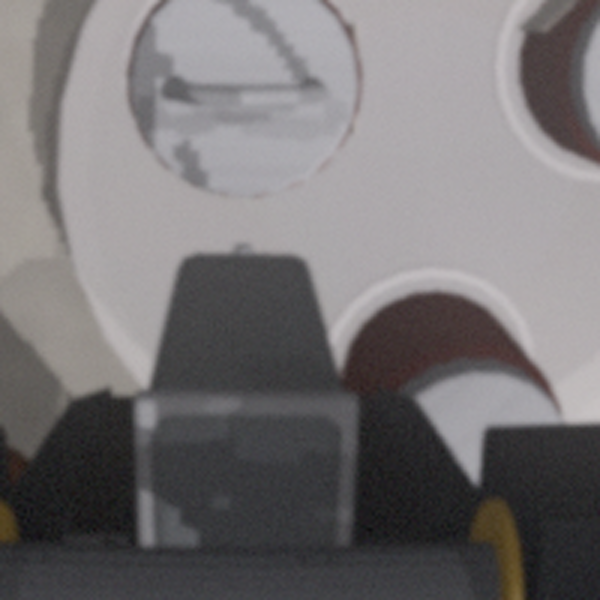

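Call:
carry_out(targets="0 -3 0 0 0;0 -6 0 0 0;0 -8 0 0 0;0 -6 0 0 0;0 -3 0 0 0;0 0 0 0 0")

```text
clock: 28.13
tool_pos: [0.5245, 0.2179, 0.4214]
eef_rot: [0.708, 0.003, -0.706, 0.002]
contact_force: [0.7, 0.2, -2.1]
opening: 0.316
```

Call:
carry_out(targets="0 0 8 1 0;0 0 18 3 0;0 0 28 5 0;0 0 30 5 0;0 0 30 5 0;0 0 30 5 0;0 0 30 5 0;0 0 30 5 0;0 0 30 5 0;0 0 30 5 0;0 0 30 5 0;0 0 30 5 0;0 0 30 5 0;0 0 30 5 0;0 0 30 5 0;0 0 30 5 0;0 0 30 5 0;0 0 26 5 0;0 0 14 3 0;0 0 8 2 0")

```text
clock: 29.8
tool_pos: [0.437, -0.3075, 0.4202]
eef_rot: [-0.707, -0.0, 0.707, -0.001]
contact_force: [-0.8, 0.9, -1.8]
opening: 0.313
```

Call:
carry_out(targets="0 0 0 0 -0.1;0 0 0 0 -0.1;0 0 0 0 -0.1;0 0 0 0 0;0 0 0 0 0")

```text
clock: 30.22
tool_pos: [0.4385, -0.3042, 0.42]
eef_rot: [-0.699, -0.108, 0.699, -0.107]
contact_force: [0.2, -0.7, -1.7]
opening: 0.318
```

```bash
python3 - <<'E'
from h import *
s=st();print((np.array([.438,-.3047,.4201])-s["tool_pos"])@wrot(s)*1000, -162.42-yaw(s))
E
```

```text
t 30.2167 pos [ 0.4385 -0.3042  0.42  ] yaw -162.55 tilt [-1.    -0.001 -0.   ] F [ 0.23 -0.69 -1.65] open 0.318 q [ 0.24  0.59  0.46  1.84 -0.36  0.79 -0.38]
[-0.06689217  0.29454733  0.64522863] 0.1260163181226801
```

Call:
carry_out(targets="0 4 0 0.6 0;0 10 0 0 0;0 16 0 0 0;0 18 0 0 0;0 18 0 0 0;0 14 0 0 0;0 10 0 0 0;0 7 0 0 0;0 4 0 0 0;0 3 0 0 0;0 2 0 0 0;0 1 0 0 0;0 1 0 0 0;0 1 0 0 0;0 0 0 0 0;0 0 0 0 0")

```text
clock: 31.55
tool_pos: [0.4382, -0.3049, 0.3114]
eef_rot: [0.699, 0.108, -0.699, 0.108]
contact_force: [0.0, -0.4, -2.3]
opening: 0.317
```

```bash
python3 - <<'E'
from h import *
s=st();p,d,s=snap("scene",19);a=p[240:360,70:190];cv2.imwrite("pics/s19z.png",cv2.resize(a,(600,600),interpolation=cv2.INTER_CUBIC))
E
```

```text
t 31.55 pos [ 0.4382 -0.3049  0.3114] yaw -162.42 tilt [-1.  0. -0.] F [ 0.03 -0.43 -2.27] open 0.317 q [ 0.32  0.74  0.34  1.94 -0.46  0.53 -0.28]
```

View pics/s19z.png

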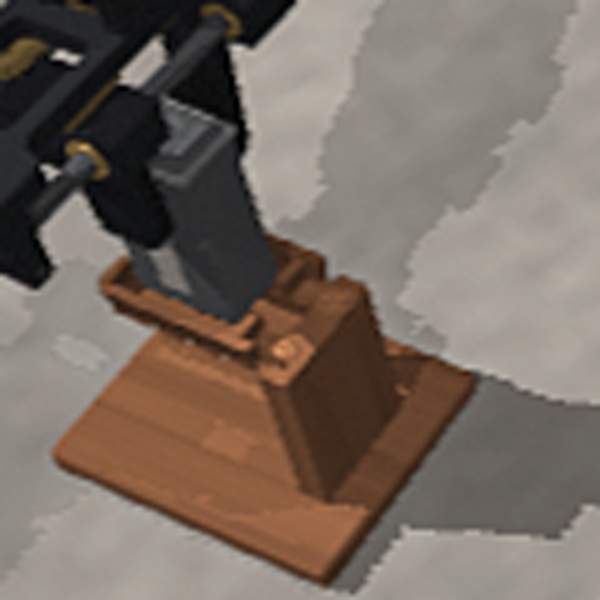

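Call:
carry_out(targets="0 0.5 0 0 0;0 0.5 0 0 0;0 0.5 0 0 0;0 0.3 0 0 0;0 0 0 0 0;0 0 0 0 0;0.35 0 0 0 0;0.4 0 0 0 0;0.5 0 0 0 0;0.7 0 0 0 0;1 0 0 0 0;1 0 0 0 0;1 0 0 0 0;1 0 0 0 0;1 0 0 0 0", force=10)

```text
clock: 32.85
tool_pos: [0.4381, -0.3049, 0.3094]
eef_rot: [0.699, 0.108, -0.699, 0.108]
contact_force: [0.4, -0.6, 0.1]
opening: 0.906
```

```bash
python3 - <<'E'
from h import *
s=st()
E
```

```text
t 32.85 pos [ 0.4381 -0.3049  0.3094] yaw -162.42 tilt [-1. -0. -0.] F [ 0.39 -0.6   0.13] open 0.906 q [ 0.32  0.74  0.34  1.95 -0.46  0.53 -0.28]
```

Call:
carry_out(targets="1 0 0 0 0;1 -4 0 0 0;1 -10 0 0 0;1 -18 0 0 0;1 -25 0 0 0;1 -25 0 0 0;1 -25 0 0 0;1 -20 0 0 0;1 -10 0 0 0;1 -4 0 0 0;1 0 0 0 0;1 0 0 0 0")

```text
clock: 33.85
tool_pos: [0.4379, -0.3045, 0.4497]
eef_rot: [-0.698, -0.109, 0.699, -0.108]
contact_force: [0.6, -0.0, 0.0]
opening: 0.998
```

```bash
python3 - <<'E'
from h import *
st();potmeas("20")
for n in ("scene","top"):
    p,d,s=snap(n,20);c=cloud(n,d)
    T=c[(c[...,2]>.168)&(c[...,2]<.182)&(abs(c[...,0]-.438)<.05)&(abs(c[...,1]+.304)<.05)]
    print(n,len(T),T.mean(0),cv2.minAreaRect(T[:,:2].astype(np.float32)))
p=np.load("pics/scene20.npz")["p"];cv2.imwrite("pics/s20z.png",cv2.resize(p[240:360,70:190],(600,600),interpolation=cv2.INTER_CUBIC))
p0=np.load("pics/scene0.npz")["p"];cv2.imwrite("pics/cmp.png",np.hstack([cv2.resize(q[140:260,240:400],(400,300)) for q in (p0,p)]))
b=cv2.absdiff(p0,p);print("diff egg/cup region",b[300:420,180:290].mean())
snap("wrist",20)
E
```

```text
t 33.85 pos [ 0.4379 -0.3045  0.4497] yaw -162.41 tilt [-1.    -0.001  0.001] F [ 0.65 -0.04  0.03] open 0.998 q [ 0.22  0.55  0.49  1.81 -0.33  0.87 -0.4 ]
red [12, 41, 30, 29, 468] [27.63 55.89] lid z med 0.1128 417
scene 418 [ 0.44011603 -0.30374947  0.17480384] ((0.43802958726882935, -0.30284562706947327), (0.05018544942140579, 0.030073892325162888), 15.443477630615234)
top 29 [ 0.45540698 -0.30254621  0.17447866] ((0.44735848903656006, -0.31215184926986694), (0.0501333624124527, 0.023151317611336708), 50.367919921875)
diff egg/cup region 8.572752525252525
```

View pics/s20z.png

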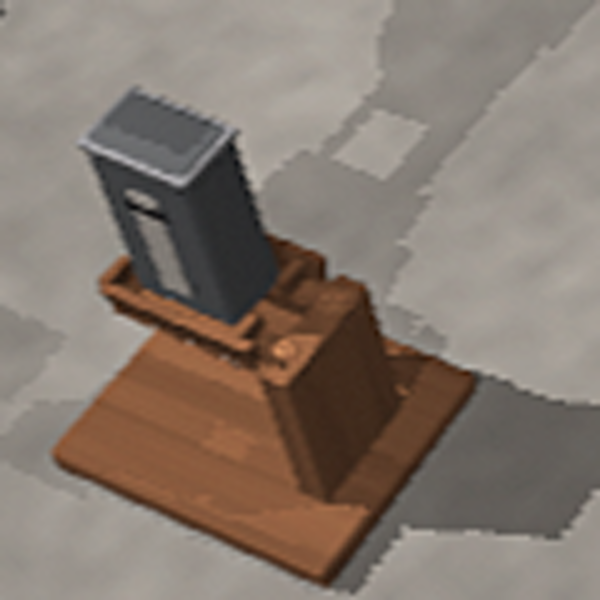

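View pics/cmp.png

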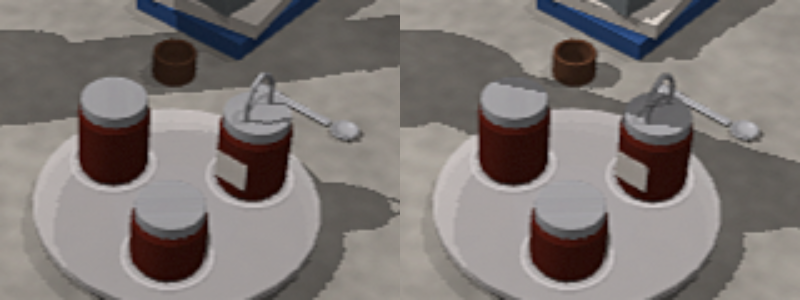

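View pics/wrist20.png

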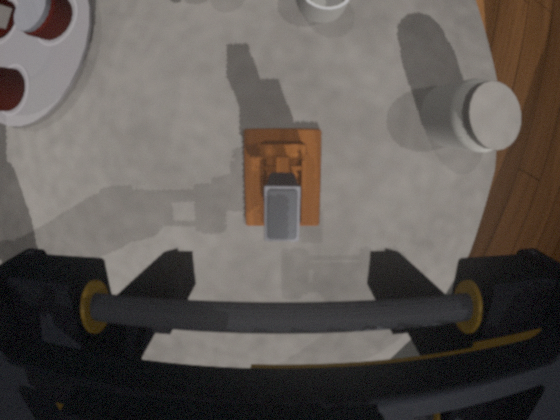

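The scale sits in the cradle exactly as it did at the start, upright and released. The pot is seated with its lid at 113 mm, and the other items look undisturbed.

```bash
python3 - <<'E'
from h import *
print(r.finish_job())
E
```

```text
the job is handed in; nothing more can be done
None
```

I weighed the pot and handed the job in; no verdict came back, so success rests on my own checks.

**Weighing:** I lifted the scale straight out of its stand, hooked it under the bail from the robot's side and raised it slowly. The pot left the disc at about 69 mm of spring stretch, which puts it near 0.7 kg. It hung about 14 mm above the disc, 9 mm over the rim, for about 3 s. Two measurements 1.2 s apart were identical.

**Return:** I lowered the pot, unhooked, and put the scale back in its cradle. The whole job took about 34 s.

**Last checks:**
- **Pot:** The lid is back at 0.113 m, the same as at the start. Its image has shifted by 0.3 pixel, at most 1–2 mm sideways or a slight turn. It is well inside the 9 mm limit.
- **Scale:** In the scene view it stands upright, released, and where it started to within about a millimetre. The gripper is open and about 14 cm above it.
- **Other pots and tableware:** The other pots, spoon and napkin ring look unmoved in before-and-after pictures. I compared the egg cup and coffee cup area only by a rough picture difference, which moving shadows affect.

**One check gave no result:** the final scale measurement from the top camera caught only 29 points (a bad fit, perhaps the arm in the way), so I relied on the scene and wrist views.

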